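# Load the kit tray on the bench scale

## Task

Load the shallow tray that is balanced across the bench scale with the kit to be weighed: the transformer upright in the middle of the tray and one heat sink, base down, in each end, on either side of the transformer. The empty tray is light and overhangs the small weighing plate, so set each part down gently (do not drop it) and in an order that never lets the tray tip or slide on the scale; leave the other things on the bench alone.

Things in the scene. Friction and masses are not known exactly. Their poses are not given: they have to be found in the camera images.
- scale: bench scale, fixed to the bench. White base 210 (x) by 170 (y) by 42 mm high with a steel weighing plate above it, 120 (x) by 110 (y) mm, its top 60 mm above the bench; black display on the side nearest the robot. Origin on the bench under the centre of the weighing plate; x from display to plate, z up.
- tray: shallow open plastic tray, 140 (x) by 320 (y, its long axis) by 35 mm high outside, walls and floor 4 mm thick, only 0.11 kg, resting loose across the weighing plate, so that each end overhangs it by about 105 mm and either end can tip down. Origin at the centre of its underside, z up.
- tray_in (a point): centre of the tray's inner floor, 4 mm above its underside (64 mm above the bench), same axes as the tray. Inside the tray measures 132 (x) by 312 (y) mm and 31 mm deep.
- transformer_center (a point): mains transformer with a laminated dark steel core 80 (its x) by 40 (its y) by 66 mm high and a copper winding through it, 50 (x) by 56 (y) by 42 mm, that bulges from both broad faces between 12 and 54 mm above its underside; 0.65 kg give or take a fifth; flat 2 to 3 mm terminals on top. Stands upright on the bench. Can be gripped over the winding, 56 mm wide along its y. The point is its centre, 33 mm above its underside; z up.
- sink_a_center (a point): finned aluminium heat sink, one of two identical ones, a block 70 (its x) by 56 (its y) by 46 high, 0.18 kg give or take a fifth, standing flat with its base down and fins up on the bench (tops of fins open upwards, fins run along x; the outer fins are stiff enough to grip across the 56 mm). The point is its centre, 23 mm above its underside; z up.
- sink_b_center (a point): finned aluminium heat sink, one of two identical ones, a block 70 (its x) by 56 (its y) by 46 high, 0.18 kg give or take a fifth, standing flat with its base down and fins up on the bench (tops of fins open upwards, fins run along x; the outer fins are stiff enough to grip across the 56 mm). The point is its centre, 23 mm above its underside; z up.
- transformer: the same transformer, point under its centre on its underside.
- sink_a: the first heat sink, point under its centre on its underside.
- sink_b: the second heat sink, point under its centre on its underside.
- screwdriver: black-handled screwdriver about 180 mm long lying on the bench beside the parts; bystander.
- spool: aluminium wire spool, 60 mm across and 50 mm high, standing on the bench; bystander; origin under its centre.
- module: black electronics module, 80 (x) by 120 (y) by 50 mm high, on the bench beyond the scale; bystander; origin under its centre.
There are look-alikes about, which are no part of the job. Leave any purple look-alike of the sink_b alone. Leave any red look-alike of the transformer alone.

How it is judged:
By the outcome, as a careful person would: the job done as asked, in the order asked, and still so for the second after the job is handed in, with the robot touching nothing.
It also fails if it takes over 72 s, if anything falls off the work surface, if the arm or the gripper's body presses on something with over 40 N, if the wrist force passes 120 N, or if a joint passes its speed limit or range.

## Robot

A 6-joint arm with a two-finger parallel gripper is mounted at the origin on the work surface. World frame = base frame: x ahead of the robot, y to its left, z up, the work surface at z = 0. Lengths are in m, angles in rad, forces in N, time in s.
With the tool pointing down it reaches from about 0.275 to 0.825 m from the base axis. Payload 4.9 kg.
Tool frame: the origin (TCP) lies between the finger pads; the fingertips stand 14 mm ahead of it and the grasp point (between the pads) lies 5 mm behind it (arm.tcp_to_tips is the distance from the TCP to the fingertips, in m); z points along the fingers, y is the direction in which the jaws open and shut (so a half turn about z gives the same grasp; the last joint's range is limited). The gripper opens to 85 mm and grips with 20 to 120 N. Pads are 22 mm wide; open, the fingers measure 114 mm over their backs; the gripper's body (76 mm by 85 mm) begins 54 mm behind the grasp point. The pads swing forward as they close: fully open they stand 13 mm farther back than shut.
Start: joints at [1.089, 0.326, -0.193, 1.052, 0, 1.437], TCP at [0.187, 0.517, 0.245] pointing down, gripper open.
Joint ranges: [-2.65, 2.65], [-0.97, 1.79], [-1.3, 1.35], [-1.93, 2.1], [-1.47, 1.37], [-3.14, 3.14]. Speed limits (rad/s): [2.57, 2.57, 3.14, 3.14, 3.14, 3.14].

## Interface

Orientations are given as [roll, pitch, yaw] about the fixed x, y, z axes, in that order (R = Rz(yaw) Ry(pitch) Rx(roll)).
In Python, from station import arm gives the robot as it stands.
- The arm moves only by the shell command python3 -m crank 'ROWS' [OPENING]. ROWS is JSON, a list that holds one entry, the list of rows, each a list of 4 numbers: the shift along the world's x, y, z in m, then the turn about the world's z in degrees. A call has 1 to 12 rows; each row is the pose to reach, as a shift and turn from the pose measured when the call began; what a row does not reach only later rows make up. A row lasts 1/10 s, in which the tool goes at most 50 mm and 8.59 degrees, less where a joint would pass 70% of its speed; a pose out of reach is approached as far as the arm can. A call with a gripper value outside its range is refused whole. OPENING is the gripper's target within -1 to 1 (shut at 1, half-way at 0, fully open at -1), set as the call begins (- or left out, the last holds). The fingers move at their own pace and stop on an object; the grip force is fixed at half the most. Time passes only in rows, so rows that repeat a pose let the fingers close. It gives the time, the measured TCP pose, the force and the opening at its end, in the units of the state.
- arm.state(): the state, without advancing time (a new reading comes with each control period).
- arm.camera(name): name is "side" or "top"; returns (picture, depth): 420x560x3 uint8, blue, green, red; 420x560 float32, m along the optical axis (not along the pixel's ray), 0 where there is no reading.
- arm.camera_model(name): a dict with "intrinsics" (3x3 intrinsics, pixels), "cam_to_world" (4x4, takes a point from camera to world coordinates). Camera axes: x right, y up, looking along -z (the intrinsics and any distortion apply to the point x, -y, -z); pixel columns grow to the right and rows downward; lengths in m; the calibration is good to about 2 mm. A picture is of the moment at which its call begins. camera_model takes no time and is no camera call.
- arm.hand_in(): hands the job in, once; it reports no verdict.
The state is a dict: "time_s": time; "joints": joint angles; "qvel": joint speeds; "effort": joint torques, N m; "tool_pos": TCP position; "tool_rot": TCP orientation; "wrist_force": force on the tool from outside, world axes, zero at the start; "torque": the same for the moment, N m; "opening": finger opening in m.
Only numpy, scipy, OpenCV 4.12 (cv2) and the standard library are available. Lean on these libraries where they do the work, as an engineer would, in place of code of your own. Each camera call takes 0.05 s, during which the arm holds its last target.

## Working session

There is one attempt and no reset: what is moved stays moved. The work goes in short steps, Python scripts to look and compute and a shell command to move; the robot and the scene stay as the last step left them, time stands still between calls to the robot, and variables do not carry over. Pictures are saved under pics/ and viewed, and the job is handed in when it is done.

```bash
ls; mkdir -p pics; python3 - <<'E'
from station import arm
import cv2,numpy as np
print(arm.state())
for n in("top","side"):
    p,d=arm.camera(n); cv2.imwrite(f"pics/{n}0.png",p); np.save(f"pics/{n}0d.npy",d); m=arm.camera_model(n); print(n,m)
E
```

```text
pics
{'time_s': 0.0, 'joints': array([ 1.08877746e+00,  3.26947937e-01, -1.93599315e-01,  1.05201097e+00,
       -2.43918188e-05,  1.43658963e+00]), 'qvel': array([-0.00090039, -0.00054744,  0.00030978, -0.00046656, -0.0005301 ,
        0.00038831]), 'effort': array([ 5.33910043e-04, -4.43396616e+01,  2.62442404e+01,  1.53228140e-02,
       -2.54585711e-04, -6.52860379e-06]), 'tool_pos': array([0.18719503, 0.51655556, 0.24449376]), 'tool_rot': array([-3.13984334e+00, -2.11576708e-04,  2.79378031e+00]), 'wrist_force': array([ 0.26127079, -0.76986004, -0.27137634]), 'torque': array([-0.07184095,  0.01538835, -0.00050475]), 'opening': 0.08569099288396999}
top {'intrinsics': array([[406.26484892,   0.        , 285.06712649],
       [  0.        , 406.26484892, 213.19074596],
       [  0.        ,   0.        ,   1.        ]]), 'cam_to_world': array([[ 0.00553195,  0.99446677, -0.10490582,  0.42560008],
       [-0.99996017,  0.00476649, -0.00754592, -0.18424743],
       [-0.00700414,  0.10494339,  0.99445353,  1.0949087 ],
       [ 0.        ,  0.        ,  0.        ,  1.        ]])}
side {'intrinsics': array([[388.69271965,   0.        , 282.37867738],
       [  0.        , 388.69271965, 211.9928167 ],
       [  0.        ,   0.        ,   1.        ]]), 'cam_to_world': array([[ 0.98416443,  0.09068582, -0.15230382,  0.42909459],
       [-0.17707203,  0.46363401, -0.86815264, -0.92629874],
       [-0.0081159 ,  0.88137369,  0.47235003,  0.47943643],
       [ 0.        ,  0.        ,  0.        ,  1.        ]])}
```

View pics/top0.png

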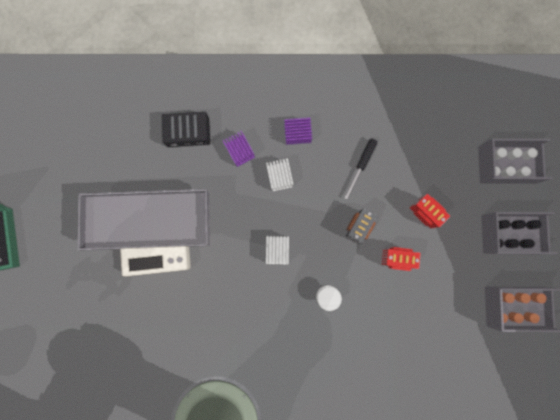

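View pics/side0.png

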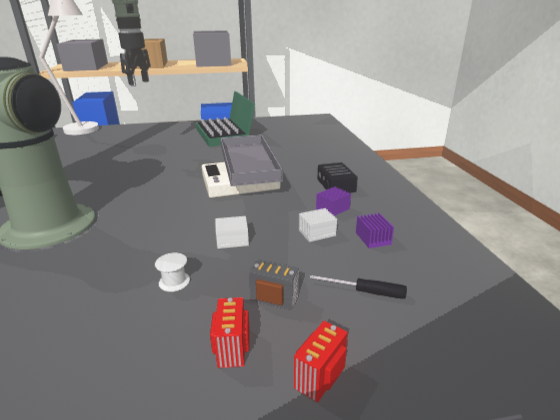

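The top view shows the tray at about (143,220), white sinks at (280,175) and (277,250), the transformer at (363,226), purple sinks at (238,149) and (298,131), and red transformers at (432,211) and (403,259). The base and arm are out of the way. I'll zoom in to segment.

```bash
cat > h.py <<'E'
import numpy as np,cv2
from station import arm
def ray(n,u,v,z):
    m=arm.camera_model(n);K=m["intrinsics"];T=m["cam_to_world"]
    d=np.array([(u-K[0,2])/K[0,0],-(v-K[1,2])/K[1,1],-1.]);w=T[:3,:3]@d;o=T[:3,3]
    return o+w*(z-o[2])/w[2]
def cloud(n,d):
    m=arm.camera_model(n);K=m["intrinsics"];T=m["cam_to_world"]
    v,u=np.mgrid[:d.shape[0],:d.shape[1]]
    P=np.stack([(u-K[0,2])/K[0,0]*d,-(v-K[1,2])/K[1,1]*d,-d],-1)
    return P@T[:3,:3].T+T[:3,3]
E
python3 - <<'E'
from h import *
for n,(x0,y0,x1,y1) in dict(top=(60,100,460,320),).items():
    p=cv2.imread("pics/top0.png")
    cv2.imwrite("pics/crA.png",cv2.resize(p[150:300,250:450],None,fx=4,fy=4,interpolation=cv2.INTER_CUBIC))
    cv2.imwrite("pics/crB.png",cv2.resize(p[170:290,60:220],None,fx=5,fy=5,interpolation=cv2.INTER_CUBIC))
d=np.load("pics/top0d.npy");P=cloud("top",d);p=cv2.imread("pics/top0.png")
def rect(name,m,z,c=None):
    cs,_=cv2.findContours(m.astype(np.uint8),cv2.RETR_EXTERNAL,cv2.CHAIN_APPROX_NONE)
    k=max(cs,key=cv2.contourArea); pts=np.array([ray("top",u,v,z)[:2] for u,v in k[:,0]],np.float32)
    print(name,cv2.minAreaRect(pts),"zmed",np.median(P[...,2][m]))
def win(x0,y0,x1,y1):
    w=np.zeros(d.shape,bool);w[y0:y1,x0:x1]=1;return w
mn=p.min(2); Z=P[...,2]
for nm,w in dict(a=win(255,225,300,275),b=win(260,150,302,200)).items():
    rect(nm+"col",w&(mn>120),.046); rect(nm+"z",w&(Z>.03),.046)
w=win(335,195,395,255);rect("trz",w&(Z>.058),.066);
rect("tray",win(60,170,225,260)&(Z>.085),.095)
rect("trayall",win(60,170,225,260)&(Z>.062),.095)
for u,v in((145,220),(100,220),(190,220),(277,250),(363,226)):print(u,v,P[v,u])
E
```

```text
acol ((0.42968010902404785, -0.1561763435602188), (0.09966424107551575, 0.11297483742237091), 0.3344091773033142) zmed 0.004151350652483954
az ((0.44107136130332947, -0.1573493629693985), (0.06660188734531403, 0.002576354891061783), 0.42157649993896484) zmed 0.04661452522934284
bcol ((0.6292197704315186, -0.16387760639190674), (0.1116812601685524, 0.10723281651735306), 0.2603665888309479) zmed 0.0030996536518422824
bz ((0.6451511383056641, -0.18747124075889587), (0.07056776434183121, 0.003671743907034397), 12.143586158752441) zmed 0.046343996387799624
trz ((0.503636360168457, -0.3742331862449646), (0.04510483890771866, 0.08269497752189636), 58.2458381652832) zmed 0.06703881301668602
tray ((0.5141809582710266, 0.17498475313186646), (0.1410212367773056, 0.32194051146507263), 2.041673421859741) zmed 0.09484721235763283
trayall ((0.5143316388130188, 0.17292213439941406), (0.14208923280239105, 0.32628828287124634), 2.274852991104126) zmed 0.06512672556831378
145 220 [0.51521341 0.1813657  0.06332295]
100 220 [0.5145784 0.2963436 0.0641163]
190 220 [0.51534465 0.06499143 0.06829221]
277 250 [ 0.44093294 -0.15610326  0.04738669]
363 226 [ 0.50226637 -0.3737493   0.06829638]
```

```bash
sleep 1; ls pics
```

```text
crA.png
crB.png
side0.png
side0d.npy
top0.png
top0d.npy
```

View pics/crA.png

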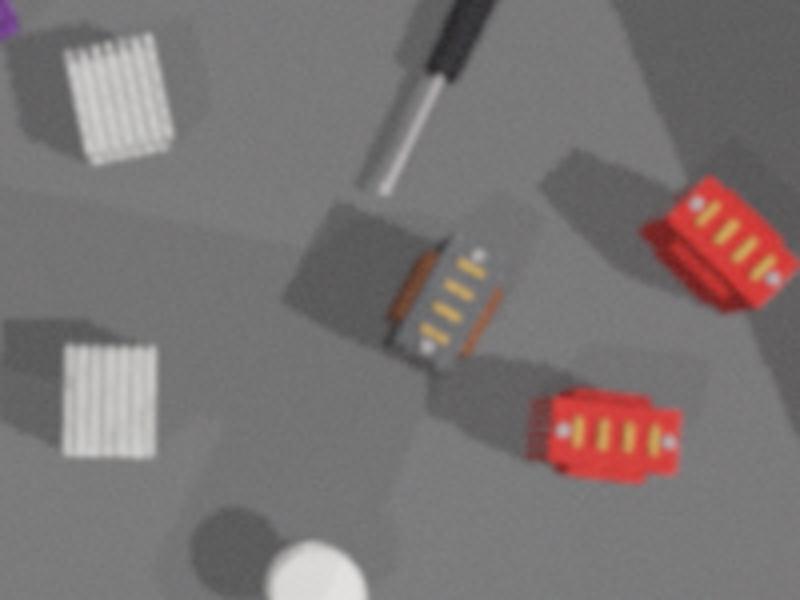

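View pics/crB.png

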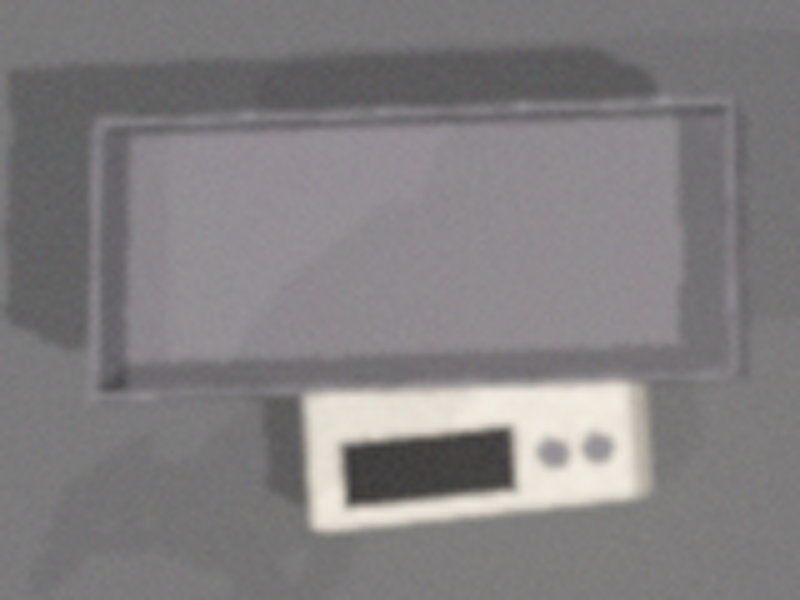

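```bash
python3 - <<'E'
from h import *
p=cv2.imread("pics/top0.png");d=np.load("pics/top0d.npy");P=cloud("top",d);Z=P[...,2];mn=p.min(2)
def win(x0,y0,x1,y1):
    w=np.zeros(d.shape,bool);w[y0:y1,x0:x1]=1;return w
def rect(n,m,z):
    cs,_=cv2.findContours(m.astype(np.uint8),cv2.RETR_EXTERNAL,cv2.CHAIN_APPROX_NONE)
    k=max(cs,key=cv2.contourArea); pts=np.array([ray("top",u,v,z)[:2] for u,v in k[:,0]],np.float32)
    print(n,cv2.minAreaRect(pts))
for nm,w in dict(a=win(255,225,300,275),b=win(260,150,302,200)).items():
    for t in(150,165): rect(nm+str(t),w&(mn>t),.046)
    m=w&(mn>150);q=P[m&(Z>.03)];print(q[:,:2].mean(0),q[:,:2].min(0),q[:,:2].max(0))
w=win(335,195,395,255)
hs=cv2.cvtColor(p,cv2.COLOR_BGR2HSV)
g=w&(hs[...,0]>12)&(hs[...,0]<30)&(hs[...,1]>90)&(hs[...,2]>110)
v,u=np.nonzero(g);pts=np.array([ray("top",a,b,.068)[:2] for a,b in zip(u,v)],np.float32)
print(len(pts),pts.mean(0),cv2.fitLine(pts,cv2.DIST_L2,0,.01,.01).ravel(),cv2.minAreaRect(pts))
o=w&(hs[...,1]>100)&(hs[...,0]<12);print(o.sum())
v,u=np.nonzero(o);print(np.array([ray("top",a,b,.054)[:2] for a,b in zip(u,v)]).mean(0))
E
```

```text
a150 ((0.4397880733013153, -0.15598616003990173), (0.06915964186191559, 0.0567832812666893), 0.2982865273952484)
a165 ((0.43980666995048523, -0.15605156123638153), (0.06914747506380081, 0.056622423231601715), 0.27355942130088806)
[ 0.44143956 -0.15587207] [ 0.40757089 -0.18451481] [ 0.474743  -0.1298495]
b150 ((0.6382248401641846, -0.1616283655166626), (0.0781787633895874, 0.05904903635382652), 12.468729972839355)
b165 ((0.6378020644187927, -0.1613730788230896), (0.07494041323661804, 0.05744144693017006), 12.26325511932373)
[ 0.63487121 -0.16334617] [ 0.42560008 -0.19399291] [ 0.67948763 -0.12786709]
45 [ 0.50574887 -0.3738654 ] [ 0.86746323 -0.4975013   0.50574887 -0.37386543] ((0.5046848058700562, -0.37343356013298035), (0.014645976014435291, 0.05137305334210396), 60.94598388671875)
143
[ 0.4786422  -0.39885068]
```

Sink a is at (0.440,-0.156) with yaw 0.3°. Sink b is at about (0.641,-0.161) with yaw 12.4°. The transformer is at (0.5045,-0.374) with yaw -29.5°. The tray is at (0.514,0.174) with yaw +2°. The transformer goes first, so I'll move above it.

```bash
python3 -m crank '[[[0.05,-0.05,0,0],[0.1,-0.1,0,0],[0.15,-0.15,0,0],[0.2,-0.2,0,-2],[0.22,-0.25,0,-4],[0.24,-0.3,0,-6],[0.26,-0.35,0,-8],[0.28,-0.4,0,-9.6],[0.3,-0.45,0,-9.6],[0.317,-0.5,0,-9.6],[0.317,-0.55,0,-9.6],[0.317,-0.6,0,-9.6]]]' -1
```

```text
time_s: 1.3
tool_pos: [0.4881, 0.0103, 0.2444]
tool_rot: [-3.14, -0.0, 2.626]
wrist_force: [0.7, 0.5, -0.5]
opening: 0.0855
```

```bash
python3 -m crank '[[[0.016,-0.05,0,0],[0.016,-0.1,0,0],[0.016,-0.15,0,0],[0.016,-0.2,0,0],[0.016,-0.25,0,0],[0.016,-0.3,-0.03,0],[0.016,-0.34,-0.06,0],[0.016,-0.37,-0.08,0],[0.016,-0.384,-0.09,0],[0.016,-0.384,-0.1,0],[0.016,-0.384,-0.1,0],[0.016,-0.384,-0.1,0]]]' -1
python3 - <<'E'
from h import *
for n in("top","side"):
    p,d=arm.camera(n)
    c=p[150:300,280:480] if n=="top" else p[180:400,150:410]
    cv2.imwrite(f"pics/{n}1.png",cv2.resize(c,None,fx=2.7,fy=2.7,interpolation=cv2.INTER_CUBIC))
print(arm.state())
E
```

```text
time_s: 2.5
tool_pos: [0.5044, -0.3722, 0.1449]
tool_rot: [-3.141, -0.0, 2.628]
wrist_force: [0.1, 0.0, 1.2]
opening: 0.0854
{'time_s': 2.6, 'joints': array([-0.75275863,  0.54296064, -0.11866899,  0.90750886, -0.00125359,
       -0.23931636]), 'qvel': array([-0.00537704, -0.00105212,  0.00405387, -0.00047077, -0.00065289,
       -0.00260522]), 'effort': array([-2.64687231e-01, -5.30975711e+01,  2.43849599e+01,  9.87090898e-03,
       -1.25189600e-02,  1.73678054e-03]), 'tool_pos': array([ 0.50491782, -0.37263677,  0.14571602]), 'tool_rot': array([-3.13998182e+00,  1.31344194e-03,  2.62815041e+00]), 'wrist_force': array([-0.43314292, -0.28266309,  0.39672964]), 'torque': array([ 0.01068067, -0.02909403,  0.01560558]), 'opening': 0.0853589669968381}
```

View pics/side1.png

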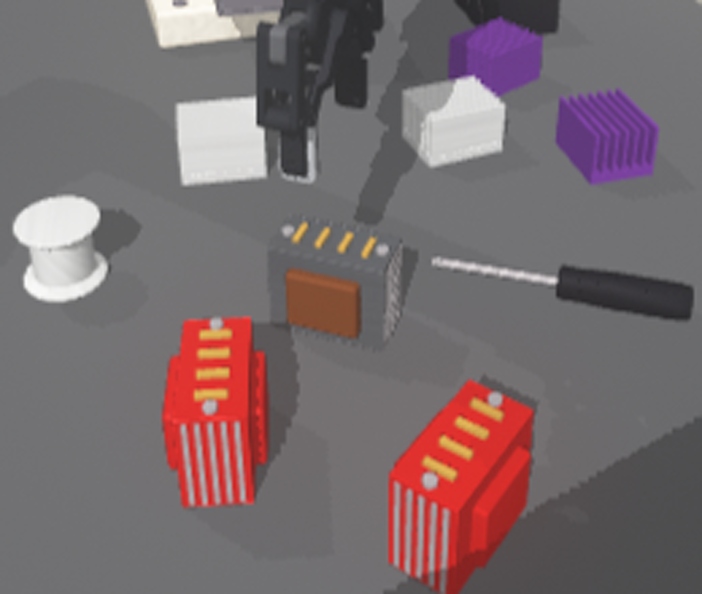

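View pics/top1.png

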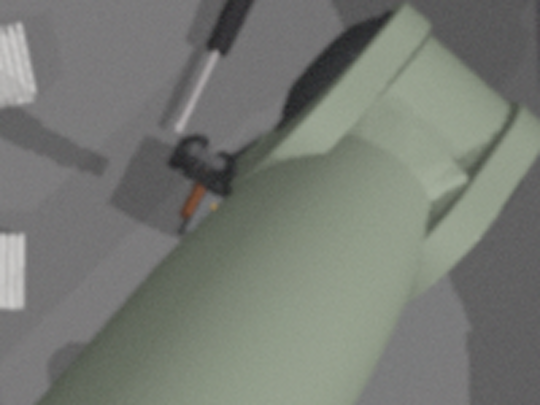

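```bash
python3 - <<'E'
from h import *
m=arm.camera_model("side");K=m["intrinsics"];T=np.linalg.inv(m["cam_to_world"])
def pr(x):
    c=T[:3,:3]@np.array(x)+T[:3,3];c=c*[1,-1,-1];q=K@c;q=q[:2]/q[2];return (q-[150,180])*2.7
print(pr([.505,-.373,.132]),pr([.505,-.373,.066]),pr([.4845,-.41,.132]),pr([.526,-.335,.132]))
E
```

```text
[324.70655842 154.86552442] [327.00877043 240.59570152] [299.8172185  190.89750806] [347.54968005 121.68674563]
```

```bash
python3 - <<'E'
from h import *
for u,v in((369.1,213.9),(357.1,235.9)):print(ray("top",u,v,.068))
for u,v in((288,231),(382,250)):print(ray("side",150+u/2.7-.3,180+v/2.7-.3,.068))
# sinks from side: top-face corner check via raw depth
p=cv2.imread("pics/side0.png");d=np.load("pics/side0d.npy");P=cloud("side",d)
for n,(x0,y0,x1,y1) in dict(a=(205,205,260,255),b=(290,200,345,250),t=(245,255,305,310)).items():
    q=P[y0:y1,x0:x1].reshape(-1,3);zt=.066 if n=="t" else .046
    k=q[np.abs(q[:,2]-zt)<.008];r=cv2.minAreaRect(k[:,:2].astype(np.float32));print(n,len(k),r,k.mean(0))
E
```

```text
[ 0.53314194 -0.38971129  0.068     ]
[ 0.47717131 -0.35856887  0.068     ]
[ 0.4804841  -0.35941381  0.068     ]
[ 0.5374962  -0.39131562  0.068     ]
a 486 ((0.44580528140068054, -0.15759505331516266), (0.05930638685822487, 0.07145451754331589), 87.07450866699219) [ 0.44592776 -0.16181885  0.0448081 ]
b 482 ((0.6694372296333313, -0.1428152322769165), (0.14896440505981445, 0.08101683109998703), 38.2653923034668) [ 0.64733988 -0.16179324  0.04439405]
t 795 ((0.5098598003387451, -0.3734372854232788), (0.04388919845223427, 0.08171885460615158), 60.50109100341797) [ 0.50897198 -0.37904302  0.06579741]
```

```bash
python3 -m crank '[[[0.002,-0.002,-0.03,0],[0.002,-0.002,-0.06,0],[0.002,-0.002,-0.085,0],[0.002,-0.002,-0.1,0],[0.002,-0.002,-0.115,0],[0.002,-0.002,-0.117,0],[0.002,-0.002,-0.117,0]]]' -1
python3 -m crank '[[[0,0,0,0],[0,0,0,0],[0,0,0,0],[0,0,0,0],[0,0,0,0],[0,0,0,0],[0,0,0,0],[0,0,0,0]]]' 1
```

```text
time_s: 3.3
tool_pos: [0.5073, -0.3747, 0.0291]
tool_rot: [-3.14, 0.002, 2.628]
wrist_force: [0.5, 0.4, 0.3]
opening: 0.0856
time_s: 4.1
tool_pos: [0.5085, -0.3749, 0.0306]
tool_rot: [-3.141, 0.004, 2.629]
wrist_force: [1.6, 2.4, 6.1]
opening: 0.0553
```

Opening is 55 mm, so the winding is held. I'll lift and check.

```bash
python3 -m crank '[[[0,0,0,0],[0,0,0.02,0],[0,0,0.05,0],[0,0,0.09,0],[0,0,0.13,0],[0,0,0.16,0],[0,0,0.16,0],[0,0,0.16,0]]]' 1
python3 - <<'E'
from h import *
p,d=arm.camera("side");cv2.imwrite("pics/side2.png",cv2.resize(p[100:360,150:420],None,fx=2.2,fy=2.2))
E
```

```text
time_s: 4.9
tool_pos: [0.5078, -0.3745, 0.1891]
tool_rot: [-3.141, 0.003, 2.629]
wrist_force: [-0.1, -0.4, -7.1]
opening: 0.0559
```

View pics/side2.png

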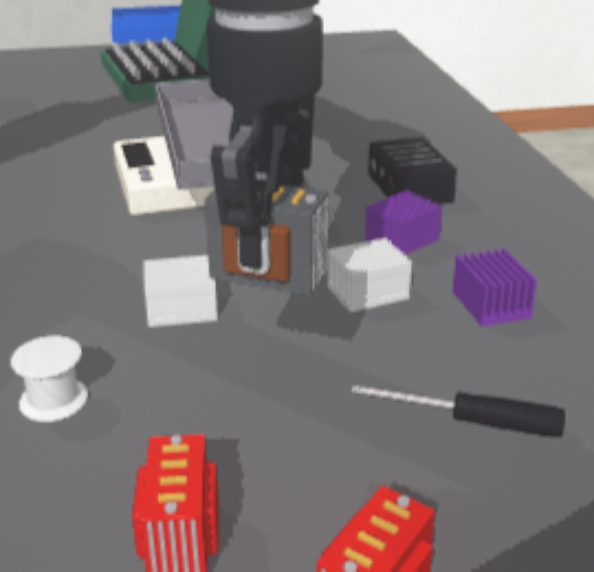

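Transformer lifted upright, held at its middle at about (255,250). I'll cross-check the tray from the first side depth image.

```bash
python3 - <<'E'
from h import *
d=np.load("pics/side0d.npy");P=cloud("side",d)
q=P[130:200,195:290].reshape(-1,3)
k=q[(np.abs(q[:,2]-.095)<.008)];print(len(k),cv2.minAreaRect(k[:,:2].astype(np.float32)))
for a in(.5,):print(np.percentile(k[:,:2],[2,98],axis=0))
E
```

```text
439 ((0.5197558999061584, 0.17690522968769073), (0.13986800611019135, 0.327220618724823), 2.2122414112091064)
[[0.44791489 0.01375552]
 [0.59262143 0.33855096]]
```

```bash
python3 -m crank '[[[0,0.03,0,3],[0,0.07,0,6],[0,0.12,0,10],[0.003,0.17,0,14],[0.006,0.22,0,18],[0.009,0.27,0,22],[0.009,0.32,0,25],[0.009,0.37,0,28],[0.009,0.42,0,31.5],[0.009,0.46,0,31.5],[0.009,0.5,0,31.5],[0.009,0.52,0,31.5]]]' 1
```

```text
time_s: 6.15
tool_pos: [0.5135, 0.1491, 0.1848]
tool_rot: [3.141, -0.005, -3.101]
wrist_force: [0.4, -0.4, -7.1]
opening: 0.055
```

```bash
python3 -m crank '[[[0,0.02,0,0],[0,0.04,0,0],[0,0.04,0,0]]]' 1; python3 -c "
from station import arm;print(arm.state())"
```

```text
time_s: 6.45
tool_pos: [0.5114, 0.191, 0.1816]
tool_rot: [3.141, -0.011, -3.098]
wrist_force: [-0.2, -0.0, -6.8]
opening: 0.0551
{'time_s': 6.45, 'joints': array([ 0.22087741,  0.37665425, -0.29068321,  0.91372182,  0.00265057,
        0.17735452]), 'qvel': array([-0.03882815, -0.01079334, -0.01081132,  0.00498087, -0.0473066 ,
       -0.02105521]), 'effort': array([  0.87613218, -49.16059613,  27.34228492,   0.17047229,
         0.26160347,   0.13292493]), 'tool_pos': array([0.51135018, 0.19103833, 0.18159402]), 'tool_rot': array([ 3.14079438, -0.01056959, -3.09807915]), 'wrist_force': array([-0.16141612, -0.01930812, -6.76672825]), 'torque': array([-0.0831444 , -0.02822073, -0.01792648]), 'opening': 0.05513173471296155}
```

```bash
python3 -m crank '[[[0.006,-0.0155,0,-0.4],[0.006,-0.0155,-0.02,-0.4],[0.006,-0.0155,-0.04,-0.4],[0.006,-0.0155,-0.05,-0.4],[0.006,-0.0155,-0.05,-0.4]]]' 1
python3 - <<'E'
from h import *
print(arm.state()['tool_pos'],arm.state()['tool_rot'])
for n in("top","side"):
    p,d=arm.camera(n)
    c=p[150:300,60:260] if n=="top" else p[80:230,150:350]
    cv2.imwrite(f"pics/{n}3.png",cv2.resize(c,None,fx=4,fy=4,interpolation=cv2.INTER_CUBIC))
E
```

```text
time_s: 6.95
tool_pos: [0.5154, 0.174, 0.129]
tool_rot: [-3.141, -0.016, -3.107]
wrist_force: [0.1, 0.7, -7.5]
opening: 0.0555
[0.51541897 0.17401196 0.12901082] [-3.14101815 -0.01598459 -3.10650627]
```

View pics/side3.png

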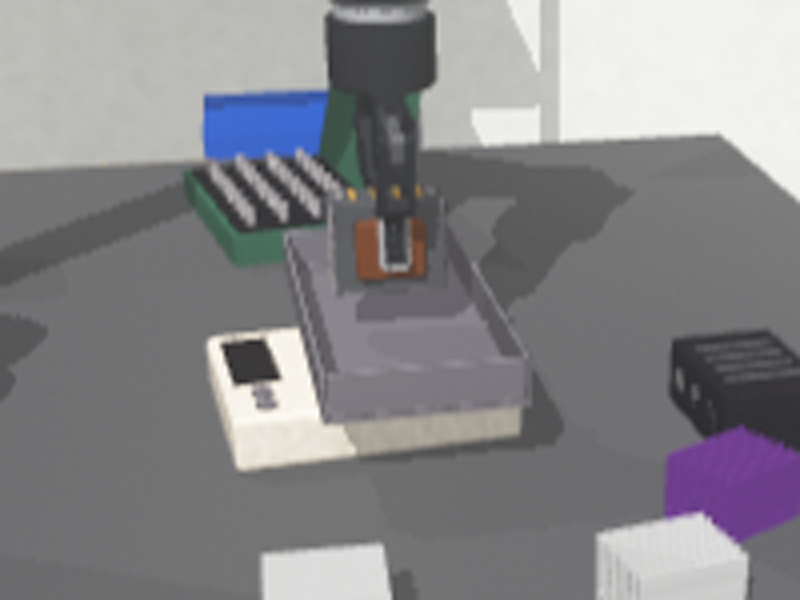

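View pics/top3.png

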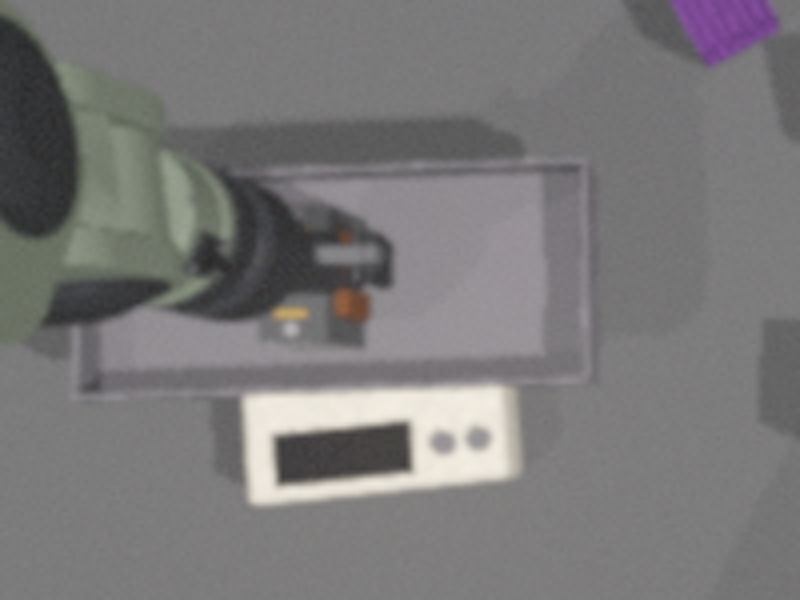

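Transformer is centred over the tray, 35 mm up, and the tray is level. I'll lower slowly.

```bash
python3 -m crank '[[[0.0015,0.0015,-0.01,0],[0.0015,0.0015,-0.018,0],[0.0015,0.0015,-0.024,0],[0.0015,0.0015,-0.028,0],[0.0015,0.0015,-0.029,0],[0.0015,0.0015,-0.029,0]]]' 1
```

```text
time_s: 7.65
tool_pos: [0.5187, 0.1764, 0.1022]
tool_rot: [3.141, -0.012, -3.106]
wrist_force: [0.2, -0.0, -7.6]
opening: 0.0551
```

```bash
python3 -m crank '[[[-0.0015,-0.001,-0.002,0],[-0.0015,-0.001,-0.004,0],[-0.0015,-0.001,-0.006,0],[-0.0015,-0.001,-0.006,0]]]' 1
```

```text
time_s: 8.05
tool_pos: [0.517, 0.1754, 0.096]
tool_rot: [3.141, -0.012, -3.106]
wrist_force: [-0.3, -0.2, -7.4]
opening: 0.0553
```

```bash
python3 -m crank '[[[0,0,-0.001,0],[0,0,-0.002,0],[0,0,-0.002,0]]]' 1
```

```text
time_s: 8.35
tool_pos: [0.5172, 0.1754, 0.095]
tool_rot: [3.141, -0.011, -3.106]
wrist_force: [-3.9, -0.8, 3.8]
opening: 0.0551
```

```bash
python3 -m crank '[[[0,0,-0.001,0],[0,0,-0.001,0]]]' 1
```

```text
time_s: 8.55
tool_pos: [0.5171, 0.1754, 0.095]
tool_rot: [3.141, -0.011, -3.106]
wrist_force: [-5.2, -0.8, 5.2]
opening: 0.0557
```

```bash
python3 -m crank '[[[0,0,0.0005,0],[0,0,0.0005,0],[0,0,0.0005,0],[0,0,0.0005,0]]]' -0.65
python3 -m crank '[[[0,0,0.01,0],[0,0,0.03,0],[0,0,0.06,0],[0,0,0.1,0],[0,-0.04,0.13,0],[0,-0.09,0.13,0],[0,-0.14,0.13,0],[0,-0.19,0.13,0],[0,-0.24,0.13,0],[-0.02,-0.28,0.13,0],[-0.04,-0.32,0.13,0],[-0.07,-0.332,0.13,0]]]' -1
python3 - <<'E'
from h import *
for n in("top","side"):
    p,d=arm.camera(n);np.save(f"pics/{n}4d.npy",d);cv2.imwrite(f"pics/{n}4raw.png",p)
    c=p[150:300,60:260] if n=="top" else p[80:230,150:350]
    cv2.imwrite(f"pics/{n}4.png",cv2.resize(c,None,fx=4,fy=4,interpolation=cv2.INTER_CUBIC))
E
```

```text
time_s: 8.95
tool_pos: [0.5175, 0.1755, 0.0955]
tool_rot: [3.141, -0.01, -3.106]
wrist_force: [0.5, -0.2, 0.4]
opening: 0.0704
time_s: 10.15
tool_pos: [0.4479, -0.1603, 0.2264]
tool_rot: [-3.14, -0.008, -3.109]
wrist_force: [0.4, 0.7, 0.2]
opening: 0.0853
```

View pics/side4.png

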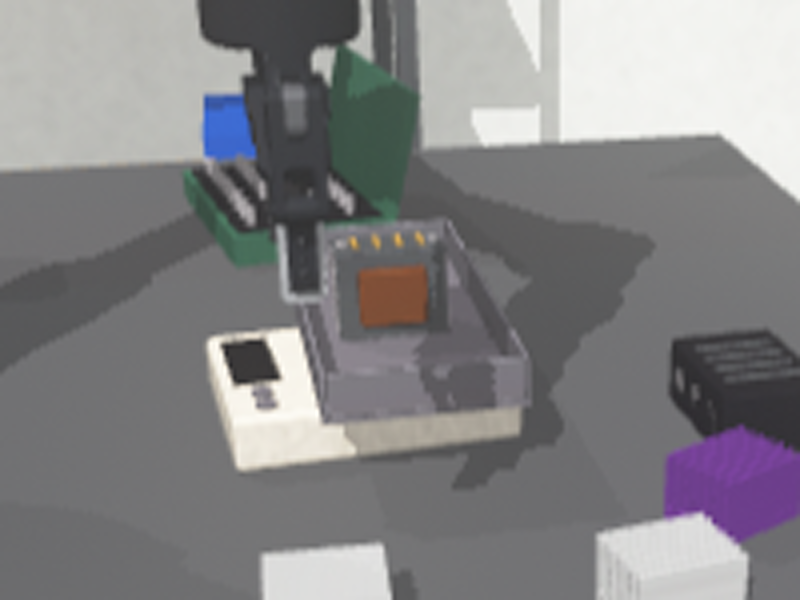

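View pics/top4.png

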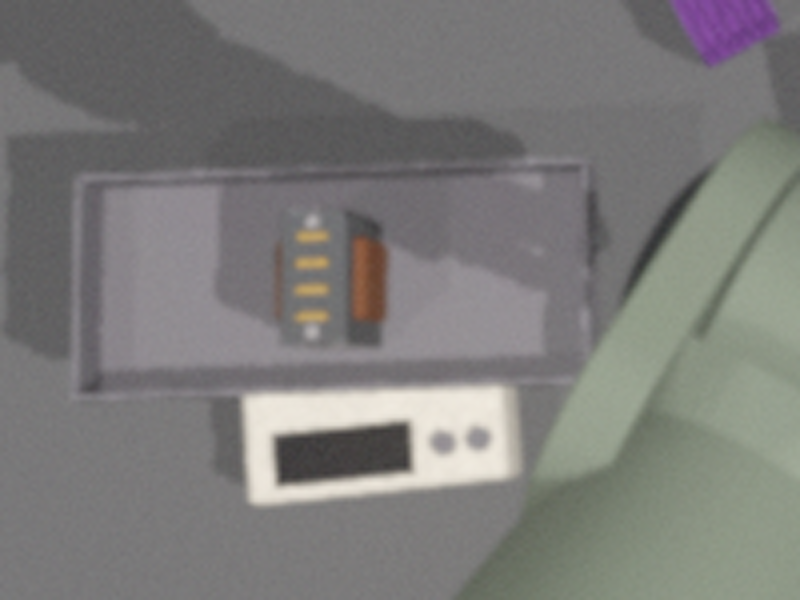

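```bash
python3 -m crank '[[[-0.005,0.003,-0.04,-1.6],[-0.005,0.003,-0.08,-1.6],[-0.005,0.003,-0.12,-1.6],[-0.005,0.003,-0.15,-1.6],[-0.005,0.003,-0.17,-1.6],[-0.005,0.003,-0.19,-1.6],[-0.005,0.003,-0.2,-1.6],[-0.005,0.003,-0.2,-1.6],[-0.005,0.003,-0.2,-1.6]]]' -1
python3 -m crank '[[[0,0,0,0],[0,0,0,0],[0,0,0,0],[0,0,0,0],[0,0,0,0],[0,0,0,0],[0,0,0,0]]]' 1
python3 - <<'E'
from h import *
print(ray("top",60+312/4-.4,150+277/4-.4,.132))
P=cloud("top",np.load("pics/top4d.npy"));q=P[170:260,60:215].reshape(-1,3)
k=q[np.abs(q[:,2]-.095)<.006];print(cv2.minAreaRect(k[:,:2].astype(np.float32)))
E
```

```text
time_s: 11.15
tool_pos: [0.4404, -0.155, 0.0266]
tool_rot: [3.141, -0.011, -3.138]
wrist_force: [-0.8, 0.6, -0.4]
opening: 0.0856
time_s: 11.85
tool_pos: [0.4413, -0.1555, 0.0278]
tool_rot: [-3.141, -0.009, -3.138]
wrist_force: [-0.6, -0.1, 6.4]
opening: 0.0551
[0.51191423 0.17483965 0.132     ]
((0.5142655968666077, 0.17637629806995392), (0.14017486572265625, 0.32102638483047485), 2.2517049312591553)
```

```bash
python3 -m crank '[[[0,0,0.02,0],[0,0,0.05,0],[0,0,0.1,0],[0,0,0.14,1],[0.02,0.03,0.15,1.9],[0.04,0.07,0.15,1.9],[0.06,0.11,0.15,1.9],[0.079,0.15,0.15,1.9],[0.079,0.19,0.15,1.9],[0.079,0.22,0.15,1.9],[0.079,0.236,0.15,1.9],[0.079,0.236,0.15,1.9]]]' 1
python3 -m crank '[[[0,0,0,0],[0,0,0,0]]]' 1
python3 - <<'E'
from h import *
for n in("top","side"):
    p,d=arm.camera(n)
    c=p[150:300,60:260] if n=="top" else p[80:230,150:350]
    cv2.imwrite(f"pics/{n}5.png",cv2.resize(c,None,fx=4,fy=4,interpolation=cv2.INTER_CUBIC))
E
```

```text
time_s: 13.05
tool_pos: [0.5198, 0.0826, 0.178]
tool_rot: [-3.141, -0.009, -3.101]
wrist_force: [0.7, -1.0, -1.7]
opening: 0.0548
time_s: 13.25
tool_pos: [0.5197, 0.082, 0.1781]
tool_rot: [-3.141, -0.009, -3.102]
wrist_force: [-0.6, 0.4, -1.8]
opening: 0.0548
```

View pics/side5.png

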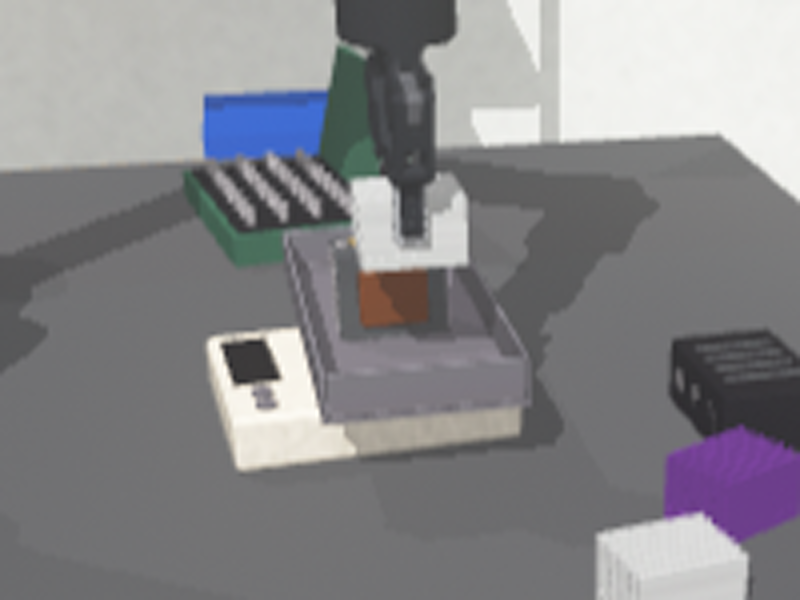

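```bash
python3 -m crank '[[[0.001,-0.0015,-0.02,0],[0.001,-0.0015,-0.04,0],[0.001,-0.0015,-0.055,0],[0.001,-0.0015,-0.068,0],[0.001,-0.0015,-0.075,0],[0.001,-0.0015,-0.079,0],[0.001,-0.0015,-0.081,0],[0.001,-0.0015,-0.082,0],[0.001,-0.0015,-0.082,0]]]' 1
```

```text
time_s: 14.25
tool_pos: [0.5212, 0.0802, 0.0964]
tool_rot: [-3.141, -0.008, -3.103]
wrist_force: [-0.2, 0.4, -2.0]
opening: 0.0548
```

```bash
python3 -m crank '[[[0,0,-0.0015,0],[0,0,-0.0025,0],[0,0,-0.003,0],[0,0,-0.003,0]]]' 1
```

```text
time_s: 14.65
tool_pos: [0.5211, 0.0802, 0.0934]
tool_rot: [-3.141, -0.008, -3.103]
wrist_force: [-0.8, -0.8, -2.8]
opening: 0.0548
```

```bash
python3 -m crank '[[[0,0,-0.001,0],[0,0,-0.001,0],[0,0,-0.001,0]]]' 1
```

```text
time_s: 14.95
tool_pos: [0.5211, 0.0802, 0.0924]
tool_rot: [-3.141, -0.008, -3.103]
wrist_force: [-0.4, 0.1, -1.7]
opening: 0.0549
```

```bash
python3 -m crank '[[[0,0,-0.0005,0],[0,0,-0.001,0],[0,0,-0.001,0]]]' 1
```

```text
time_s: 15.25
tool_pos: [0.5212, 0.0802, 0.0918]
tool_rot: [-3.141, -0.008, -3.103]
wrist_force: [-1.4, -0.2, 4.1]
opening: 0.0554
```

```bash
python3 -m crank '[[[0,0,0.0005,0],[0,0,0.0005,0],[0,0,0.0005,0],[0,0,0.0005,0]]]' -0.6
python3 -m crank '[[[0,0,0.01,0],[0,0,0.03,0],[0,0,0.06,0],[0,0,0.1,0],[0,-0.04,0.12,1],[0.02,-0.09,0.12,3],[0.04,-0.13,0.12,5],[0.06,-0.17,0.12,7],[0.08,-0.2,0.12,9],[0.1,-0.23,0.12,10.2],[0.122,-0.242,0.12,10.2],[0.122,-0.242,0.12,10.2]]]' -0.6
python3 - <<'E'
from h import *
for n in("top","side"):
    p,d=arm.camera(n);np.save(f"pics/{n}6d.npy",d);cv2.imwrite(f"pics/{n}6raw.png",p)
    c=p[150:300,60:260] if n=="top" else p[80:280,150:400]
    cv2.imwrite(f"pics/{n}6.png",cv2.resize(c,None,fx=3,fy=3,interpolation=cv2.INTER_CUBIC))
E
```

```text
time_s: 15.65
tool_pos: [0.5213, 0.0802, 0.0923]
tool_rot: [-3.141, -0.008, -3.103]
wrist_force: [-0.4, -0.8, 0.6]
opening: 0.0683
time_s: 16.85
tool_pos: [0.6452, -0.1643, 0.2123]
tool_rot: [-3.14, -0.006, -2.927]
wrist_force: [0.3, 0.2, -0.1]
opening: 0.068
```

View pics/side6.png

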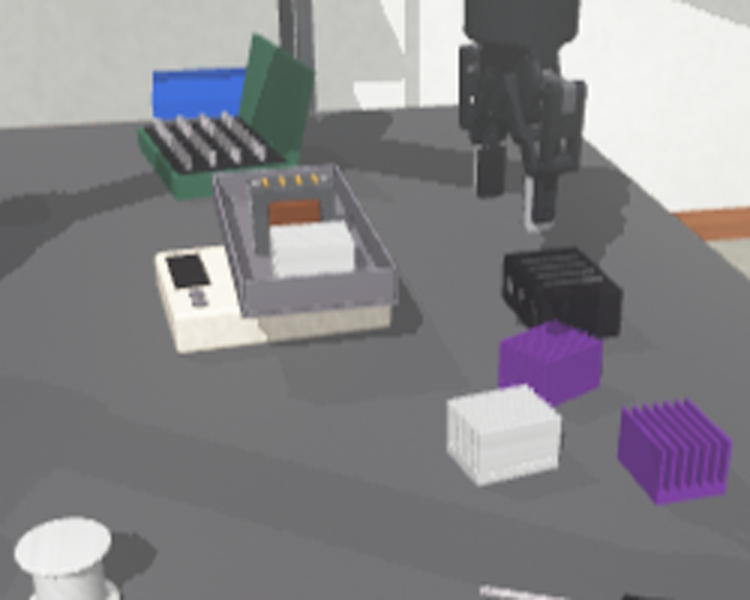

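View pics/top6.png

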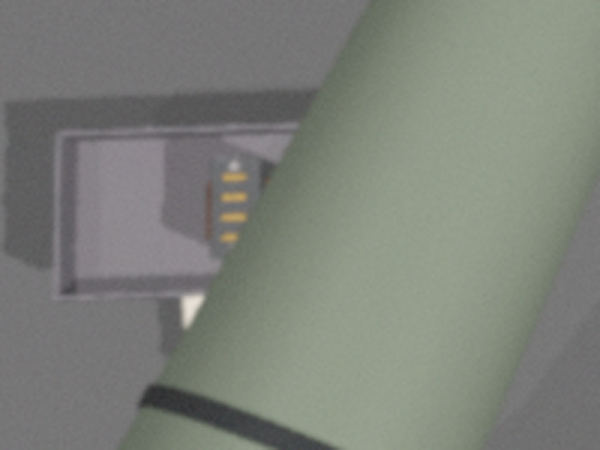

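```bash
python3 -m crank '[[[-0.001,0.002,-0.03,0],[-0.001,0.002,-0.07,0],[-0.001,0.002,-0.11,0],[-0.001,0.002,-0.14,0],[-0.001,0.002,-0.16,0],[-0.001,0.002,-0.175,0],[-0.001,0.002,-0.185,0],[-0.001,0.002,-0.185,0],[-0.001,0.002,-0.185,0]]]' -0.85
python3 -m crank '[[[0,0,0,0],[0,0,0,0],[0,0,0,0],[0,0,0,0],[0,0,0,0],[0,0,0,0],[0,0,0,0]]]' 1
python3 -m crank '[[[0,0,0.02,0],[0,0,0.05,0],[0,0,0.1,0],[0,0,0.14,0],[0,0,0.17,0],[0,0,0.18,0],[0,0,0.18,0]]]' 1
python3 - <<'E'
from h import *
p,d=arm.camera("side")
cv2.imwrite(f"pics/side7.png",cv2.resize(p[80:280,150:400],None,fx=3,fy=3,interpolation=cv2.INTER_CUBIC))
E
```

```text
time_s: 17.85
tool_pos: [0.6426, -0.1599, 0.0282]
tool_rot: [-3.141, -0.007, -2.925]
wrist_force: [0.7, 0.2, 0.2]
opening: 0.0791
time_s: 18.55
tool_pos: [0.6439, -0.1603, 0.03]
tool_rot: [-3.14, -0.005, -2.925]
wrist_force: [-0.2, 0.3, 5.9]
opening: 0.0549
time_s: 19.25
tool_pos: [0.6445, -0.1606, 0.2111]
tool_rot: [-3.138, -0.003, -2.925]
wrist_force: [0.4, 0.1, -2.5]
opening: 0.055
```

View pics/side7.png

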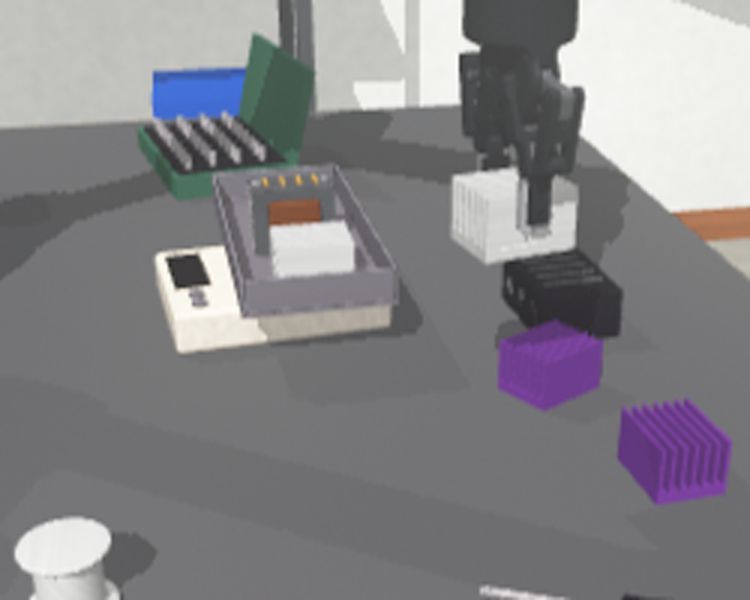

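```bash
python3 -m crank '[[[-0.01,0.03,0.01,-1],[-0.02,0.07,0.01,-2],[-0.035,0.11,0.01,-4],[-0.05,0.15,0.01,-6],[-0.065,0.19,0.01,-8],[-0.08,0.23,0.01,-10.3],[-0.095,0.27,0.01,-10.3],[-0.11,0.31,0.01,-10.3],[-0.12,0.35,0.01,-10.3],[-0.131,0.39,0.01,-10.3],[-0.131,0.42,0.01,-10.3],[-0.131,0.433,0.01,-10.3]]]' 1
python3 -m crank '[[[0,0,0,0],[0,0,0,0]]]' 1
```

```text
time_s: 20.5
tool_pos: [0.5105, 0.2748, 0.2163]
tool_rot: [-3.139, -0.01, -3.101]
wrist_force: [-0.2, -0.9, -2.7]
opening: 0.0551
time_s: 20.7
tool_pos: [0.5094, 0.2739, 0.2142]
tool_rot: [-3.137, -0.013, -3.101]
wrist_force: [-0.2, -1.1, -1.6]
opening: 0.0553
```

```bash
python3 -m crank '[[[0.004,-0.001,-0.03,-0.2],[0.004,-0.001,-0.06,-0.2],[0.004,-0.001,-0.08,-0.2],[0.004,-0.001,-0.095,-0.2],[0.004,-0.001,-0.105,-0.2],[0.004,-0.001,-0.111,-0.2],[0.004,-0.001,-0.113,-0.2],[0.004,-0.001,-0.113,-0.2]]]' 1
python3 - <<'E'
from h import *
print(arm.state()['tool_pos'])
for n in("top","side"):
    p,d=arm.camera(n)
    c=p[150:300,60:260] if n=="top" else p[80:230,150:350]
    cv2.imwrite(f"pics/{n}8.png",cv2.resize(c,None,fx=4,fy=4,interpolation=cv2.INTER_CUBIC))
E
```

```text
time_s: 21.5
tool_pos: [0.5138, 0.2727, 0.1016]
tool_rot: [-3.137, -0.013, -3.105]
wrist_force: [0.7, -0.2, -1.5]
opening: 0.0549
[0.51376889 0.27269022 0.1015767 ]
```

View pics/side8.png

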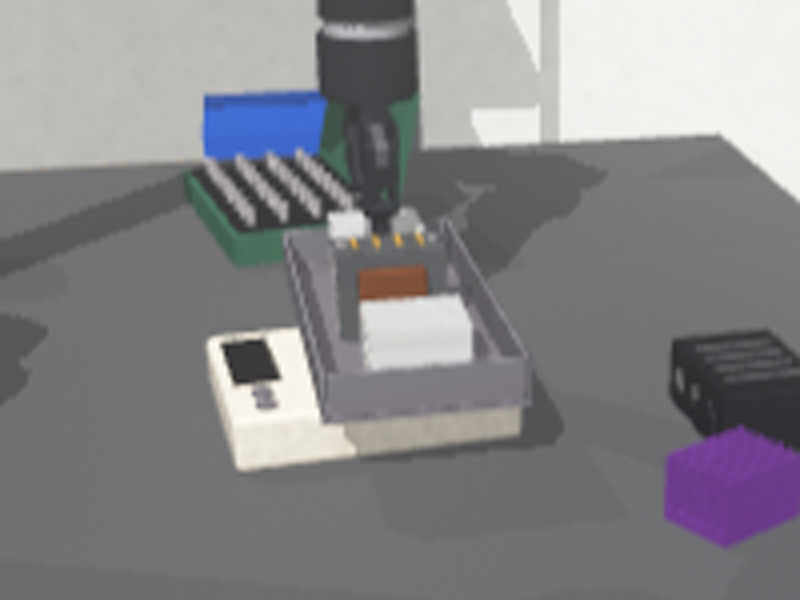

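View pics/top8.png

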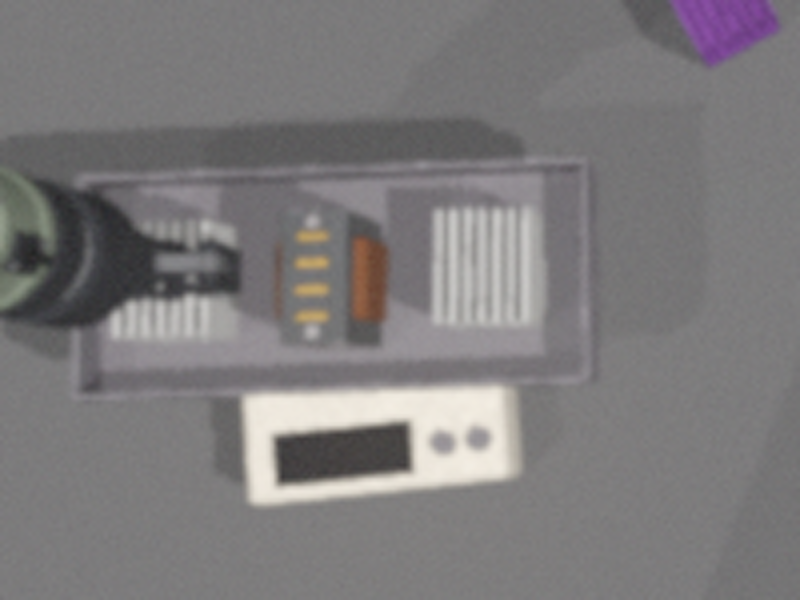

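Both placed parts sit square and the tray is level. Sink b hovers over the free (+y) end, centred. I'll lower it gently.

```bash
python3 -m crank '[[[0,0,-0.002,0],[0,0,-0.004,0],[0,0,-0.006,0],[0,0,-0.006,0]]]' 1
```

```text
time_s: 22.0
tool_pos: [0.5137, 0.273, 0.0957]
tool_rot: [-3.137, -0.012, -3.105]
wrist_force: [-1.2, -0.2, -1.7]
opening: 0.0552
```

```bash
python3 -m crank '[[[0,0,-0.001,0],[0,0,-0.001,0],[0,0,-0.001,0]]]' 1
```

```text
time_s: 22.3
tool_pos: [0.5137, 0.273, 0.0947]
tool_rot: [-3.137, -0.013, -3.105]
wrist_force: [-0.3, 0.7, -2.0]
opening: 0.0551
```

```bash
python3 -m crank '[[[0,0,-0.0005,0],[0,0,-0.001,0],[0,0,-0.001,0]]]' 1
```

```text
time_s: 22.6
tool_pos: [0.5138, 0.2731, 0.0942]
tool_rot: [-3.137, -0.012, -3.105]
wrist_force: [-1.7, -0.5, 2.9]
opening: 0.0551
```

Contact. I'll release it and retreat upward.

```bash
python3 -m crank '[[[0,0,0.0003,0],[0,0,0.0003,0],[0,0,0.0003,0],[0,0,0.0003,0]]]' -0.6
python3 -m crank '[[[0,0,0.01,0],[0,0,0.03,0],[0,0,0.06,0],[0,0,0.1,0],[0,0.02,0.14,0],[0,0.06,0.15,0],[-0.02,0.1,0.15,0],[-0.05,0.13,0.15,0],[-0.09,0.16,0.15,0],[-0.13,0.18,0.15,0],[-0.17,0.2,0.15,0],[-0.2,0.21,0.15,0]]]' -0.6
python3 -m crank '[[[0,0,0,0],[0,0,0,0],[0,0,0,0],[0,0,0,0],[0,0,0,0]]]'
python3 - <<'E'
from h import *
for n in("top","side"):
    p,d=arm.camera(n);np.save(f"pics/{n}9d.npy",d);cv2.imwrite(f"pics/{n}9.png",p)
    if n=="top":cv2.imwrite("pics/top9c.png",cv2.resize(p[150:300,60:260],None,fx=4,fy=4,interpolation=cv2.INTER_CUBIC))
P=cloud("top",np.load("pics/top9d.npy"));q=P[170:260,60:215].reshape(-1,3)
k=q[np.abs(q[:,2]-.095)<.006];print(cv2.minAreaRect(k[:,:2].astype(np.float32)))
for s in(k[k[:,1]>.32],k[k[:,1]<.03]):print(s[:,2].mean(),len(s))
E
```

```text
time_s: 23.0
tool_pos: [0.5138, 0.2731, 0.0944]
tool_rot: [-3.138, -0.012, -3.105]
wrist_force: [-0.5, -0.7, -1.3]
opening: 0.0683
time_s: 24.2
tool_pos: [0.3113, 0.4844, 0.2452]
tool_rot: [-3.138, -0.012, -3.103]
wrist_force: [-0.4, -0.1, -0.3]
opening: 0.0682
time_s: 24.7
tool_pos: [0.3124, 0.4839, 0.2451]
tool_rot: [-3.138, -0.012, -3.105]
wrist_force: [0.0, -0.0, 0.8]
opening: 0.0684
((0.5143715739250183, 0.17648759484291077), (0.14028345048427582, 0.3208410441875458), 2.2736663818359375)
0.09373620360707997 163
0.09453238861909044 124
```

View pics/side9.png

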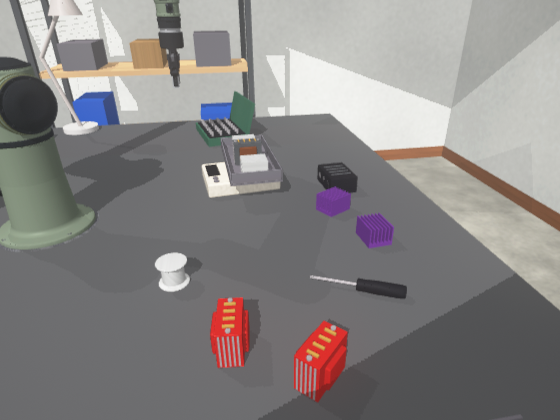

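View pics/top9c.png

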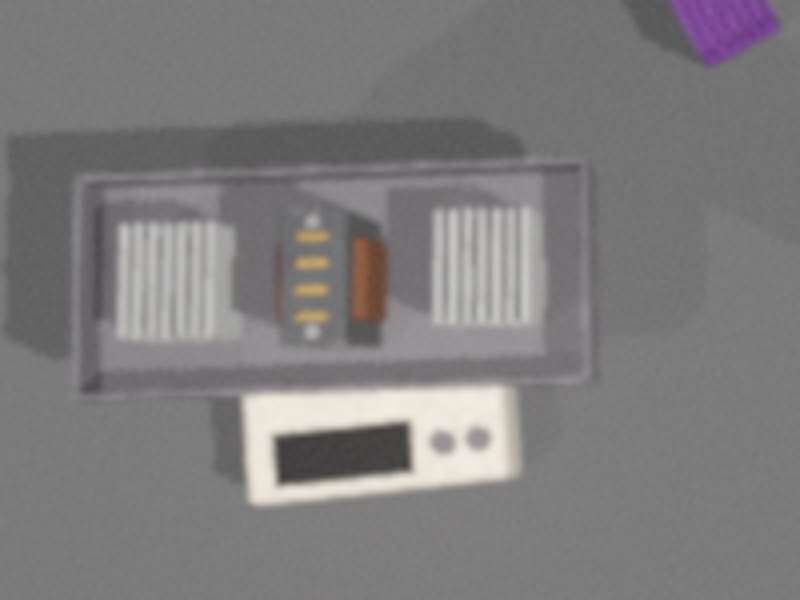

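The final pictures show a sink on either side of the transformer, all upright. The tray hasn't moved (within 0.3 mm of its pose after the first load) and its ends are level within 1 mm. The bystanders and look-alikes are untouched, so I'm handing in.

```bash
python3 -c "
from station import arm;print(arm.hand_in())"
```

```text
the job is handed in; nothing more can be done
None
```

The tray is loaded and the job is handed in, at about 25 s of the 72 s allowed. I set the transformer upright in the middle first. Sink a then went base down in the -y end and sink b in the +y end, about 96 mm either side. Each part was lowered until it touched, then released with the gripper only partly opened.

- **Tray:** its measured pose matched the pose after the first part went in to within 0.3 mm, and its two ends were within 1 mm of the same height. The first look, using a coarser depth cut, put it within about 2 mm of the final pose.
- **Parts:** in the top view the transformer was about 2–3 mm off the tray centre, and all three parts stood upright and square. Forces at touchdown stayed around 6–7 N.
- **Bystanders:** the screwdriver, spool, module and the purple and red look-alikes all appear where they started.
- **Disagreement:** the two cameras differed by about 4–6 mm in x, so I aimed between them and confirmed the placing in the pictures. No other check failed.

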